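Seat the thrust disc and close its keeper

ROBOT

A 7-joint arm with a two-finger parallel gripper is mounted at the origin on the work surface. World frame = base frame: x ahead of the robot, y to its left, z up, the work surface at z = 0. Lengths are in m, angles in rad, forces in N, time in s.
With the tool pointing down it reaches from about 0.4 to 0.85 m from the base axis. Payload 10.4 kg.
Tool frame: the origin (TCP) lies between the finger pads; the fingertips stand 8 mm ahead of it and the grasp point (between the pads) lies 11 mm behind it; z points along the fingers, y is the direction in which the jaws open and shut (so a half turn about z gives the same grasp; the last joint's range is limited). The gripper opens to 85 mm and grips with 20 to 120 N. Pads are 22 mm wide; open, the fingers measure 114 mm over their backs; the gripper's body (76 mm by 85 mm) begins 54 mm behind the grasp point. The pads swing forward as they close: fully open they stand 13 mm farther back than shut.
Start: joints at [-1.175, 0.332, -0.065, 1.46, 0.022, 1.35, -0.088], TCP at [0.254, 0.571, 0.239] pointing down, gripper open.
Joint ranges: [-2.6, 2.6], [-0.5, 2.12], [-1.47, 1.34], [0.16, 2.42], [-1.27, 4.41], [0.06, 2.06], [-2.6, 2.6]. Speed limits (rad/s): [2.22, 2.22, 2.79, 2.79, 3.14, 3.14, 3.14].

INTERFACE

Orientations are given as [roll, pitch, yaw] about the fixed x, y, z axes, in that order (R = Rz(yaw) Ry(pitch) Rx(roll)).
In Python, from workcell import status, camera, calibration, manip gives the robot as it stands.
- The arm moves only by the tool carry_out, never from a script. Its argument "motion" is a list of rows, each a list of 3 entries, a list of its own where there are three numbers: the turn, a rotation vector about the tool's x, y, z as a fraction of full scale, then the shift along the tool's x, y, z as a fraction of full scale, then the closure in counts, from 0 (fully open) to 255 (shut). A call has 1 to 10 rows; each row is the pose to reach, as a shift and turn from the pose commanded when the call began, along the tool's axes at that moment, turning the shorter way round; what a row does not reach only later rows make up. Full scale, the value 1, is 0.15 m for a shift and 180 degrees for a turn. A row lasts 1/10 s, in which the tool goes at most 50 mm and 8.59 degrees, less where a joint would pass 70% of its speed; a pose out of reach is approached as far as the arm can. A call with a number of a shift or a turn outside -1 to 1 is refused whole. A call with a gripper value outside its range is refused whole. The fingers move at their own pace and stop on an object; "squeeze" is the grip in N (left out, the last holds). Time passes only in rows, so rows that repeat a pose let the fingers close. It gives the time, the measured TCP pose, the force and the opening at its end, in the units of the state.
- status.observe(): the state, without advancing time (a new reading comes with each control period).
- camera(name): name is "scene" or "top"; returns the picture (400x640x3 uint8, red, green, blue); there is no depth.
- calibration(name): a dict with "fx", "fy", "cx", "cy" (pixels), "R" (3x3) and "t" (3): a world point X has camera coordinates R X + t. Camera axes: x right, y down, z forward; pixel columns grow to the right and rows downward; lengths in m; the calibration is good to about 2 mm. A picture is of the moment at which its call begins. calibration takes no time and is no camera call.
- manip.sign_off(): hands the job in, once; it reports no verdict.
The state is a dict: "time": time; "joints": joint angles; "joint_velocities": joint speeds; "joint_efforts": joint torques, N m; "ee_pos": TCP position; "tcp_rot": TCP orientation; "contact_force": force on the tool from outside, world axes, zero at the start; "torque": the same for the moment, N m; "gripper_width": opening from 0.0 (shut) to 1.0 (fully open).
Only numpy, scipy, OpenCV 4.12 (cv2) and the standard library are available. Lean on these libraries where they do the work, as an engineer would, in place of code of your own. Each camera call takes 0.05 s, during which the arm holds its last target.

TASK

The brass thrust disc lies loose on top of the aluminium housing. Nudge it along with the fingertips, without picking it up, until it drops fully home and flat in the round recess, then push the blue keeper by its black knob round to its stop, so that it lies over the disc. Leave the bushing, oil bottle, bearing ring and jar where they stand, and finish clear of everything.

Things in the scene. Friction and masses are not known exactly. Their poses are not given: they have to be found in the camera images.
- housing: Aluminium housing, a block 220 (x) x 190 (y) x 45 (z) mm fixed on the bench. Origin: centre of its underside on the bench; z up. Its flat top (the deck) is 45 mm above the bench. It carries the recess and the keeper.
- seat (a point): Centre of the mouth of the round recess, level with the deck, at (20, 0, 45) mm in the housing frame; axes parallel to the housing's. The recess is 51 mm wide (1 mm chamfer at its mouth) and 9 mm deep with a flat dark floor; the disc fits with 3 mm play and then lies 1 mm below the deck.
- disc: Loose solid brass disc, 48 mm diameter, 8 mm thick, about 0.12 kg, no hole, a small dark dot marks the middle of its top. Origin: centre of its underside; z is its axis. It starts lying flat on the deck, on the housing's -x side of the recess (70 to 115 mm between centres), sliding with ordinary metal friction.
- keeper_pivot (a point): Point on the deck on the keeper's upright pivot axis, at (20, 70, 45) mm in the housing frame; a steel boss of radius 11 mm and height 14 mm stands there.
- keeper_knob (a point): Centre of the top of the keeper's black knob: upright cylinder of radius 8 mm, standing from 8 to 34 mm above the deck, 52 mm from the pivot axis, at the end of the blue tongue (18 mm wide, from 3 to 8 mm above the deck, its round end reaching 61 mm from the pivot).
- keeper (a joint): Angle of the keeper, rad. 0: the tongue points from the pivot along the housing's +x; it grows as the tongue turns clockwise seen from above, to the stop at 1.57, where it points along the housing's -y, over the recess. It starts between 0 and 0.5. It turns stiffly (about 2 N at the knob) and stays where it is left. It passes 4 mm over a seated disc but is blocked by a disc that is not down.
- bushing: Loose copper cylinder standing on the deck near the housing's +x, -y corner, 24 mm diameter, 30 mm high. Origin: centre of its underside. Not to be disturbed.
- oil: Loose white bottle with a black cap on the bench beside the housing's -y side, 48 mm diameter, 100 mm high. Origin: centre of its underside. Not to be disturbed.
- bearing: Loose steel ring lying on the bench beside the housing's +y side, 60 mm outside and 30 mm inside diameter, 16 mm high. Origin: centre of its underside. Not to be disturbed.
- jar: Loose grey jar with a red lid on the bench beyond the housing's +x side, 56 mm diameter, 55 mm high. Origin: centre of its underside. Not to be disturbed.
There are look-alikes about, which are no part of the job. Several things have the shape of the disc; the one meant has the colours described above.

How it is judged:
By the outcome, as a careful person would: the job done as asked, in the order asked, and still so for the second after the job is handed in, with the robot touching nothing.
It also fails if it takes over 54 s, if anything falls off the work surface, if the arm or the gripper's body presses on something with over 40 N, if the wrist force passes 120 N, or if a joint passes its speed limit or range.

## Working session

There is one attempt and no reset: what is moved stays moved. The work goes in short steps, Python scripts to look and compute and a tool call to move; the robot and the scene stay as the last step left them, time stands still between calls to the robot, and variables do not carry over. Pictures are saved under pics/ and viewed, and the job is handed in when it is done.

Besides the shell and the picture viewer there is one more tool, called after "Call:" by a JSON object that holds its "name" and its "arguments". carry_out: Moves the arm, as the interface text tells. Its arguments: {"type":"object","properties":{"motion":{"type":"array"},"squeeze":{"type":"number"}},"required":["motion"]}

```bash
mkdir -p pics; ls; python3 - <<'E'
from workcell import status, camera, calibration
import cv2
s=status.observe(); print(s)
for n in("scene","top"):
    im=camera(n); cv2.imwrite(f"pics/{n}0.png",im[:,:,::-1]); c=calibration(n); print(n,c)
E
```

```text
pics
{'time': 0.0, 'joints': array([-1.17457051,  0.33288193, -0.06470169,  1.46095461,  0.02157612,
        1.34990743, -0.08846493]), 'joint_velocities': array([ 0.0004103 ,  0.000514  , -0.00110737,  0.00016257,  0.00034044,
       -0.00037795,  0.00284025]), 'joint_efforts': array([-1.41197241e-03, -6.25443220e+01,  4.83196252e-02, -3.91608810e+01,
        1.60634582e-02,  9.75132192e-03, -1.77320840e-05]), 'ee_pos': array([0.25402501, 0.57063919, 0.2385033 ]), 'tcp_rot': array([-3.14013639e+00,  4.44677643e-05,  2.72281955e+00]), 'contact_force': array([ 0.58977589, -0.64755038, -0.53252933]), 'torque': array([-0.06439029, -0.00994169,  0.02693815]), 'gripper_width': 1.0006958230878034}
scene {'fx': 403.518850954748, 'fy': 403.518850954748, 'cx': 312.87561068066657, 'cy': 199.64816068060907, 'R': array([[-0.78360217,  0.62125814,  0.002442  ],
       [ 0.31976897,  0.4066932 , -0.8557736 ],
       [-0.53264945, -0.66980517, -0.51734475]]), 't': array([ 0.42468449, -0.10562184,  1.02673362])}
top {'fx': 512.4952662846225, 'fy': 512.4952662846225, 'cx': 317.63978362740403, 'cy': 195.68639155868593, 'R': array([[-0.02431623, -0.99967387, -0.00780178],
       [-0.99068995,  0.02514189, -0.13379578],
       [ 0.1339483 ,  0.00447573, -0.99097821]]), 't': array([0.05343609, 0.56452417, 1.04515582])}
```

View pics/scene0.png

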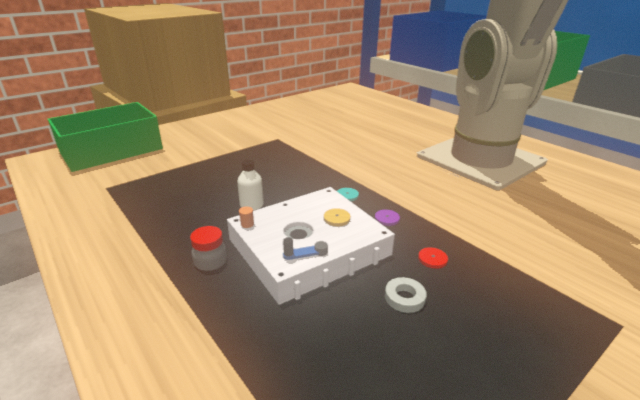

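View pics/top0.png

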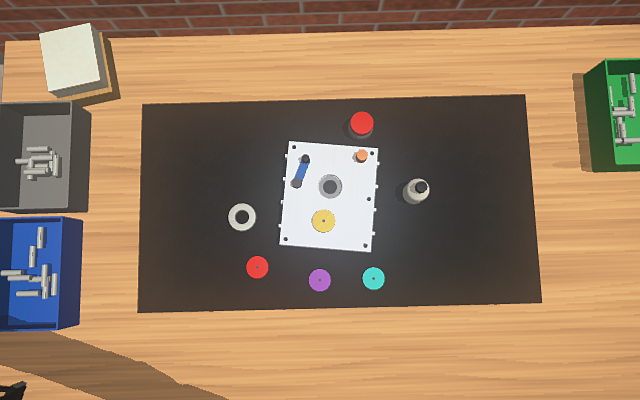

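The top view shows four disc-shaped things: red (257,267), purple (319,280), cyan (374,278) on the bench, and a yellow brass one (323,221) lying on the deck with a dark centre dot. The last one is the one meant. The recess is at (330,186), the keeper's boss near (296,184), and its knob near (305,158). Next I measure these and confirm with a crop.

```bash
cat > h.py <<'E'
import numpy as np,cv2
from workcell import status, camera, calibration
def ray(n,px,z):
    c=calibration(n);R=np.array(c['R']);t=np.array(c['t'])
    d=R.T@np.array([(px[0]-c['cx'])/c['fx'],(px[1]-c['cy'])/c['fy'],1]);o=-R.T@t
    return (o+d*(z-o[2])/d[2])[:2]
def proj(n,X):
    c=calibration(n);p=np.array(c['R'])@np.array(X)+np.array(c['t'])
    return p[0]/p[2]*c['fx']+c['cx'],p[1]/p[2]*c['fy']+c['cy']
def blobs(im,lo,hi,amin=20):
    hsv=cv2.cvtColor(im,cv2.COLOR_RGB2HSV);m=cv2.inRange(hsv,np.array(lo),np.array(hi))
    n,l,s,c=cv2.connectedComponentsWithStats(m)
    return sorted([(int(s[i,4]),c[i].round(2).tolist(),s[i,:4].tolist()) for i in range(1,n) if s[i,4]>=amin],reverse=True)
E
python3 - <<'E'
from h import *
im=cv2.imread('pics/top0.png')[:,:,::-1].copy(); sc=cv2.imread('pics/scene0.png')[:,:,::-1].copy()
cv2.imwrite('pics/crop0.png',cv2.resize(im[130:260,260:440,::-1],None,fx=4,fy=4,interpolation=cv2.INTER_CUBIC))
cv2.imwrite('pics/crops0.png',cv2.resize(sc[170:310,210:410,::-1],None,fx=4,fy=4,interpolation=cv2.INTER_CUBIC))
print('brass',b:=blobs(im,(18,90,80),(32,255,255),100)[:6])
print('brass sc',blobs(sc,(18,110,80),(32,255,255),100)[:6])
print('blue',blobs(im[140:260,270:390],(100,90,40),(125,255,255)))
print('cop',blobs(im[140:260,270:390],(3,90,40),(17,255,255)))
hsv=cv2.cvtColor(im,cv2.COLOR_RGB2HSV)
m=cv2.inRange(hsv,(0,0,170),(180,60,255));m[:, :270]=0;m[:,390:]=0;m[:135]=0;m[260:]=0
m=cv2.morphologyEx(m,cv2.MORPH_OPEN,np.ones((7,7)))
cs,_=cv2.findContours(m,cv2.RETR_EXTERNAL,cv2.CHAIN_APPROX_NONE);c=max(cs,key=cv2.contourArea)
W=np.array([ray('top',p[0],.045) for p in c])
r=cv2.minAreaRect((W*1000).astype(np.float32));print('deck',r)
E
```

```text
brass [(390, [323.32, 220.56], [312, 210, 23, 22]), (112, [576.6, 248.25], [545, 247, 65, 3])]
brass sc [(7368, [149.32, 53.56], [85, 4, 134, 122]), (293, [336.82, 216.17], [325, 209, 25, 15]), (227, [587.95, 391.56], [570, 380, 35, 20]), (112, [149.16, 166.36], [138, 156, 22, 19])]
blue [(148, [31.51, 30.16], [25, 20, 15, 21])]
cop [(98, [91.73, 14.93], [87, 10, 11, 12])]
deck ((564.8307495117188, 15.939918518066406), (191.1498565673828, 220.6298828125), 83.84942626953125)
```

View pics/crop0.png

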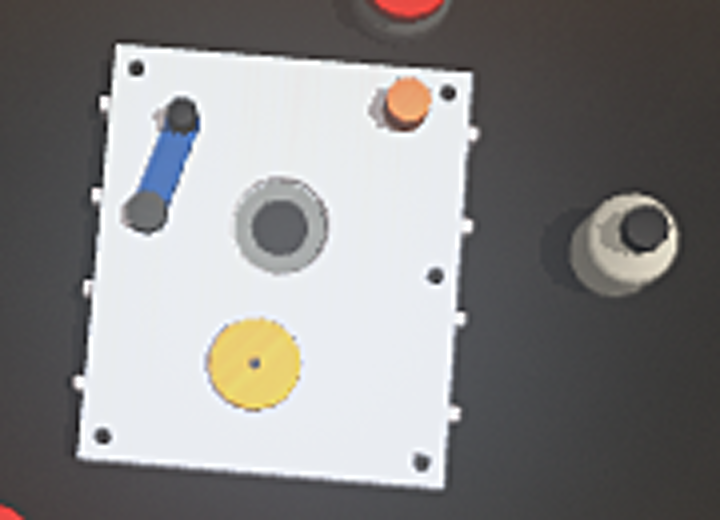

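View pics/crops0.png

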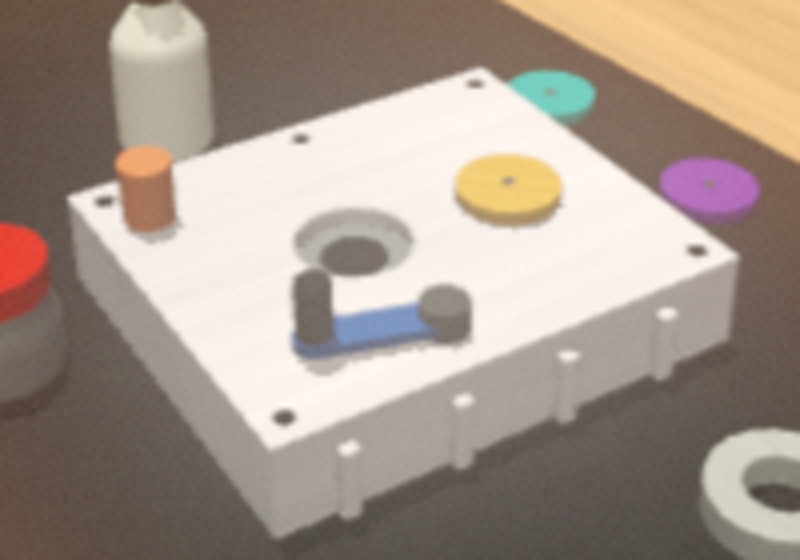

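```bash
python3 - <<'E'
from h import *
a=np.deg2rad(83.85-90);C=np.array([.5648,.0159]);R=np.array([[np.cos(a),-np.sin(a)],[np.sin(a),np.cos(a)]])
W=lambda x,y:C+R@np.array([x,y])/1000
H=lambda p:R.T@(np.array(p)-C)*1000
im=cv2.imread('pics/top0.png');sc=cv2.imread('pics/scene0.png')
# disc : top z .053
d=ray('top',(323.32,220.56),.053);ds=ray('scene',(336.82,216.17),.053)
print('disc top',d,H(d),'scene',ds,H(ds))
print('seat',W(20,0),'pivot',W(20,70))
for n,i in(('top',im),('scene',sc)):
    g=cv2.cvtColor(i,cv2.COLOR_BGR2GRAY)
    p=np.array(proj(n,[*W(20,0),.045]));print(n,'seat px',p,'pivot top',proj(n,[*W(20,70),.059]))
    th=(g<215).astype(np.uint8) 
    x,y=p.astype(int);l=cv2.connectedComponentsWithStats(th)
    for k in range(1,l[0]):
        if 200<l[2][k,4]<700 and abs(l[3][k]-p).max()<30: print('  recess blob',l[2][k],l[3][k],H(ray(n,l[3][k],.045)))
# knob top dark: z .079 ; boss top z .059
for n,i,z,roi in(('top',im,.079,(296,150,316,166)),('scene',sc,.079,None)):
    if roi is None: continue
    x0,y0,x1,y1=roi
    hsv=cv2.cvtColor(i[y0:y1,x0:x1],cv2.COLOR_BGR2HSV)
    print(hsv[:,:,2]); 
E
```

```text
disc top [0.51141139 0.02883391] [-54.46698532   7.139862  ] scene [0.51702193 0.03522283] [-49.57318679  14.09307683]
seat [0.5846849  0.01375736] pivot [0.59218412 0.0833545 ]
top seat px [329.56927393 186.00012447] pivot top (np.float64(296.1327046518079), np.float64(182.2562718607664))
  recess blob [290 154  20  35 354] [300.27683616 171.29096045] [46.30279889 64.23185994]
  recess blob [318 174  24  25 464] [329.8125     185.96982759] [20.10616169 -0.50511759]
scene seat px [298.20823928 228.26739635] pivot top (np.float64(320.99597878513043), np.float64(243.00509272902147))
[[242 241 237 238 236 238 237 237 240 238 239 238 238 238 237 238 236 237
  238 238]
 [240 241 238 239 236 238 237 237 240 239 240 238 238 238 237 238 236 237
  238 238]
 [240 240 238 238 236 238 238 240 242 242 242 239 239 238 238 238 237 238
  238 239]
 [241 239 238 238 236 239 241 249 255 255 254 248 243 239 238 238 236 238
  239 238]
 [241 239 238 239 237 244 252 201 138 150 150 224 251 243 239 238 237 238
  239 238]
 [241 239 239 240 242 255 204 101  61  72  69 100 174 246 241 238 236 238
  239 239]
 [241 239 242 245 252 191  97  69  76  80  78  71  69 254 245 239 237 239
  239 239]
 [242 242 248 200 196 154  79  76  84  86  87  84  63 218 247 240 237 238
  238 239]
 [242 244 200 171 180 126  79  81  87  90  91  92  69 151 250 241 238 239
  238 239]
 [242 245 181 171 187 125  75  84  89  92  96  98  68 101 252 241 239 239
  239 240]
 [242 242 247 187 191 136  75  74  90  97  94  84  65 134 254 242 239 239
  239 240]
 [242 241 250 189 164 134  89  69  73  77  75  71  64 128 252 242 239 239
  239 240]
 [241 240 248 192 135 121 121  74  69  69  69  67 109 126 248 241 239 239
  239 240]
 [241 240 246 236 190 184 192 125 178 117  98 216 186 205 245 240 240 239
  239 240]
 [241 240 249 221 190 190 194 185 196 185 200 198 200 244 243 239 240 239
  239 240]
 [240 242 255 201 184 187 187 189 189 188 193 184 230 245 241 238 240 239
  240 240]]
```

```bash
python3 - <<'E'
from h import *
a=np.deg2rad(83.85-90);C=np.array([.5648,.0159]);R=np.array([[np.cos(a),-np.sin(a)],[np.sin(a),np.cos(a)]])
W=lambda x,y:C+R@np.array([x,y])/1000
H=lambda p:R.T@(np.array(p)-C)*1000
d=ray('top',(323.32,220.56),.053)
print('disc in scene',proj('scene',[*d,.053]),'dot',H(ray('scene',(337,215.25),.053)),'dot top',H(ray('top',(260+254.5/4-.4,130+362.5/4-.4),.053)))
k=ray('top',(305.2,158.3),.079);print('knob',k,h:=H(k)); v=h-[20,70];print(np.hypot(*v),'theta',np.arctan2(-v[1],v[0]))
for q in((283.5/1,0),): pass
print('knob scene', H(ray('scene',(210+313/4-.4,170+276/4-.4),.079)))
for nm,px,z in(('bush',(361.7,154.9),.075),):
    print(nm,H(ray('top',px,z)))
s=np.array(W(20,0)); u=s-d; print('dist',np.hypot(*u),'push angle deg',np.rad2deg(np.arctan2(u[1],u[0])), 'seat',s,'disc',d)
# camera centres
for n in('top','scene'):
    c=calibration(n);print(n,-np.array(c['R']).T@np.array(c['t']))
E
```

```text
disc in scene (np.float64(336.81772196434594), np.float64(213.49546527305804)) dot [-51.51216504  11.88456423] dot top [-53.78996711   7.39257211]
knob [0.63826745 0.06287081] [68.0125631  54.57118389]
50.43069087258874 theta 0.31092666778806544
knob scene [70.56017979 56.60150109]
bush [ 85.42992032 -60.75586878]
dist 0.07480848569316013 push angle deg -11.626752840395723 seat [0.5846849  0.01375736] disc [0.51141139 0.02883391]
top [0.42057094 0.03454762 1.1116745 ]
scene [0.91344738 0.46682848 0.43974979]
```

Call:
{"name": "carry_out", "arguments": {"motion": [[[0, 0, 0], [-0.2, -0.2, 0], 165], [[0, 0, 0], [-0.45, -0.45, 0], 165], [[0, 0, 0], [-0.7, -0.67, 0], 165], [[0, 0, 0], [-0.92, -0.88, 0], 165], [[0, 0, 0], [-0.92, -0.88, 0], 165]]}}

```text
time: 0.6
ee_pos: [0.3304, 0.3883, 0.2395]
tcp_rot: [-3.141, 0.002, 2.714]
contact_force: [-0.5, -0.7, -0.0]
gripper_width: 0.352
```

Call:
{"name": "carry_out", "arguments": {"motion": [[[0, 0, 0], [-0.2, -0.2, 0], 165], [[0, 0, 0], [-0.45, -0.45, 0], 165], [[0, 0, 0], [-0.7, -0.67, 0], 165], [[0, 0, 0], [-0.92, -0.88, 0], 165], [[0, 0, 0], [-0.92, -0.88, 0], 165]]}}

```text
time: 1.1
ee_pos: [0.4013, 0.2117, 0.2394]
tcp_rot: [-3.141, 0.001, 2.714]
contact_force: [-0.4, -0.1, 0.5]
gripper_width: 0.353
```

```bash
cat >> h.py <<'E'
from scipy.spatial.transform import Rotation as Ro
def plan(x,y,z,yawdeg):
    s=status.observe();R0=Ro.from_euler('xyz',s['tcp_rot']);Rt=Ro.from_euler('xyz',[np.pi,0,np.deg2rad(yawdeg)])
    t=(R0.inv()*Rt).as_rotvec()/np.pi; d=R0.inv().apply(np.array([x,y,z])-s['ee_pos'])/.15
    print('t',round(s['time'],2),'pos',s['ee_pos'].round(4),'yaw',np.rad2deg(s['tcp_rot'][2]).round(2),'F',np.round(s['contact_force'],1),'w',round(s['gripper_width'],3),'j',s['joints'].round(2))
    print('  turn',t.round(4),'shift',d.round(4))
E
python3 -c "
from h import *
plan(.4699,.0374,.12,168.4)"
```

```text
t 1.1 pos [0.4013 0.2117 0.2394] yaw 155.5 F [-0.4 -0.1  0.5] w 0.353 j [-0.79 -0.06  0.2   1.9   0.01  1.3   0.55]
  turn [-0.0002  0.0002 -0.0717] shift [-0.8971 -0.8672  0.7971]
```

Call:
{"name": "carry_out", "arguments": {"motion": [[[0, 0, -0.03], [-0.3, -0.3, 0.1], 165], [[0, 0, -0.07], [-0.6, -0.58, 0.3], 165], [[0, 0, -0.07], [-0.88, -0.85, 0.5], 165], [[0, 0, -0.07], [-0.88, -0.85, 0.75], 165], [[0, 0, -0.07], [-0.88, -0.85, 0.75], 165], [[0, 0, -0.07], [-0.88, -0.85, 0.75], 165]]}}

```text
time: 1.7
ee_pos: [0.4663, 0.0452, 0.1241]
tcp_rot: [-3.138, -0.004, 2.939]
contact_force: [0.2, 0.3, 0.6]
gripper_width: 0.353
```

```bash
python3 -c "
from h import *
plan(.4699,.0374,.058,168.4)
im=camera('top');cv2.imwrite('pics/t1.png',cv2.resize(im[130:260,240:420,::-1],None,fx=4,fy=4,interpolation=cv2.INTER_CUBIC))
im=camera('scene');cv2.imwrite('pics/s1.png',cv2.resize(im[130:310,210:460,::-1],None,fx=3,fy=3,interpolation=cv2.INTER_CUBIC))
"
```

```text
t 1.7 pos [0.4663 0.0452 0.1241] yaw 168.41 F [0.2 0.3 0.6] w 0.353 j [-0.6   0.09  0.42  2.02 -0.04  1.05  1.21]
  turn [-0.001  -0.0013  0.0001] shift [-0.036  -0.0447  0.4404]
```

View pics/t1.png

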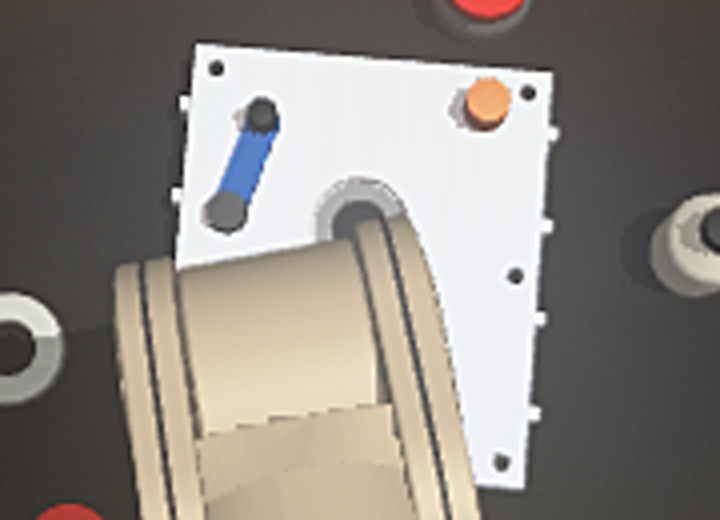

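View pics/s1.png

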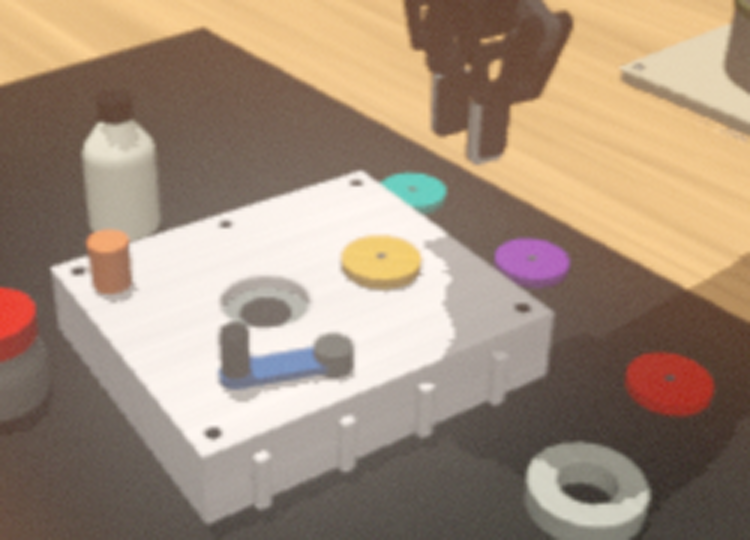

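The scene view shows the open fingertips above and behind the disc (disc in crop at (381,258)); the top view is hidden by the arm. I'm descending behind the disc.

Call:
{"name": "carry_out", "arguments": {"motion": [[[0, 0, 0], [-0.03, -0.04, 0.1], 165], [[0, 0, 0], [-0.03, -0.04, 0.2], 165], [[0, 0, 0], [-0.03, -0.04, 0.3], 165], [[0, 0, 0], [-0.03, -0.04, 0.38], 165], [[0, 0, 0], [-0.03, -0.04, 0.38], 165], [[0, 0, 0], [-0.03, -0.04, 0.38], 165]]}}

```text
time: 2.4
ee_pos: [0.4712, 0.0414, 0.0705]
tcp_rot: [3.141, 0.001, 2.944]
contact_force: [-0.3, 0.3, 0.4]
gripper_width: 0.354
```

```bash
python3 -c "
from h import *
plan(.4699,.0374,.058,168.4)
im=camera('scene');cv2.imwrite('pics/s2.png',cv2.resize(im[150:300,230:420,::-1],None,fx=4,fy=4,interpolation=cv2.INTER_CUBIC))
"
```

```text
t 2.4 pos [0.4712 0.0414 0.0705] yaw 168.66 F [-0.3  0.3  0.4] w 0.354 j [-0.57  0.18  0.42  2.06 -0.09  0.92  1.27]
  turn [0.0002 0.0002 0.0014] shift [ 0.0036 -0.0279  0.0833]
```

View pics/s2.png

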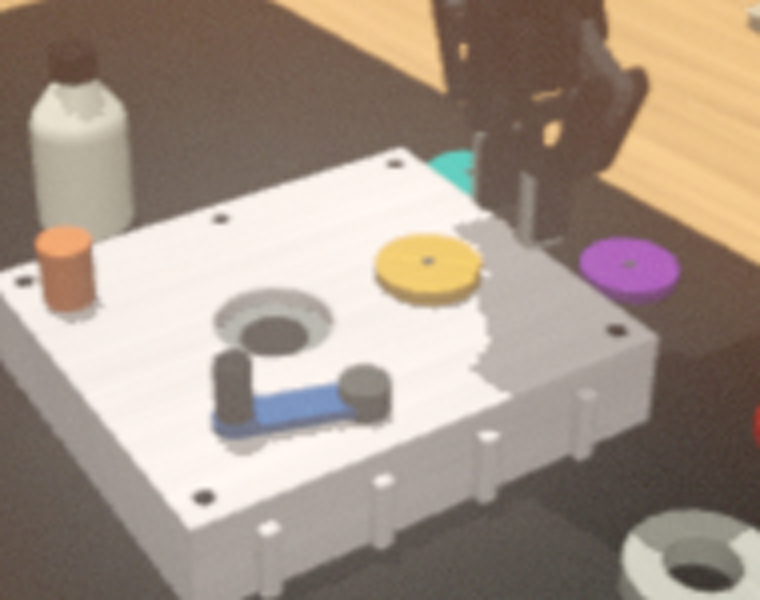

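```bash
python3 -c "
from h import *
s=status.observe();R=Ro.from_euler('xyz',s['tcp_rot'])
for z in (.0,.004,.008,.012):
  print(z,[ [round(4*(v-o)) for v,o in zip(proj('scene',s['ee_pos']+R.apply([x,y,z])),(230,150))] for x,y in((-.011,.015),(.011,.015),(-.011,.028),(-.011,-.015))])
"
```

```text
0.0 [[513, 224], [555, 212], [529, 238], [476, 192]]
0.004 [[512, 232], [555, 220], [529, 246], [476, 200]]
0.008 [[511, 239], [554, 227], [528, 254], [475, 207]]
0.012 [[511, 247], [553, 235], [527, 262], [475, 215]]
```

Call:
{"name": "carry_out", "arguments": {"motion": [[[0, 0, 0], [0.0, -0.03, 0.03], 165], [[0, 0, 0], [0.0, -0.03, 0.06], 165], [[0, 0, 0], [0.0, -0.03, 0.08], 165], [[0, 0, 0], [0.0, -0.03, 0.095], 165], [[0, 0, 0], [0.0, -0.03, 0.095], 165], [[0, 0, 0], [0.0, -0.03, 0.095], 165]]}}

```text
time: 3.05
ee_pos: [0.47, 0.0363, 0.0555]
tcp_rot: [-3.142, -0.0, 2.943]
contact_force: [0.3, -0.3, 0.7]
gripper_width: 0.357
```

Call:
{"name": "carry_out", "arguments": {"motion": [[[0, 0, 0], [0.0, 0, 0.005], 165], [[0, 0, 0], [0.0, 0, 0.01], 165], [[0, 0, 0], [0.0, 0, 0.015], 165], [[0, 0, 0], [0.0, 0, 0.015], 165]]}}

```text
time: 3.45
ee_pos: [0.47, 0.0363, 0.0532]
tcp_rot: [3.142, -0.0, 2.943]
contact_force: [-0.5, -0.0, 0.4]
gripper_width: 0.355
```

```bash
python3 -c "
from h import *
plan(.4699,.0374,.055,168.4)
im=camera('scene');cv2.imwrite('pics/s3.png',cv2.resize(im[180:260,290:410,::-1],None,fx=6,fy=6,interpolation=cv2.INTER_CUBIC))
"
```

```text
t 3.45 pos [0.47   0.0363 0.0532] yaw 168.6 F [-0.5 -0.   0.4] w 0.355 j [-0.56  0.21  0.42  2.07 -0.11  0.88  1.29]
  turn [ 0.     -0.      0.0011] shift [ 0.002   0.0073 -0.0119]
```

View pics/s3.png

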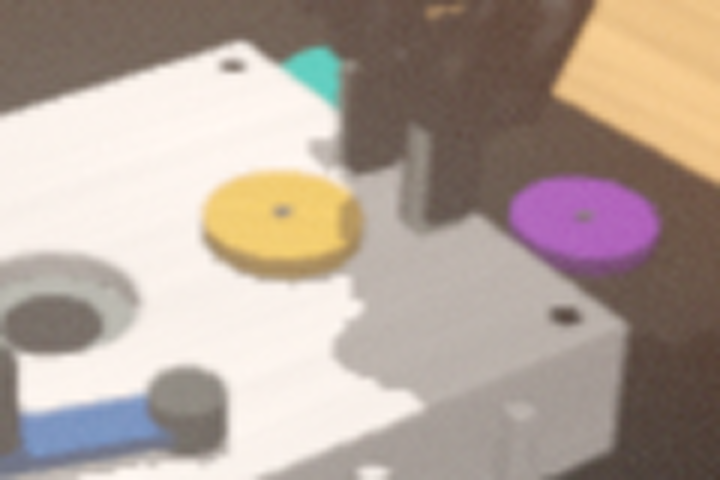

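Call:
{"name": "carry_out", "arguments": {"motion": [[[0, 0, 0], [0.0, 0, 0.007], 165], [[0, 0, 0], [0.0, 0, 0.014], 165], [[0, 0, 0], [0.0, 0, 0.014], 165]]}}

```text
time: 3.8
ee_pos: [0.4702, 0.0363, 0.0525]
tcp_rot: [3.141, -0.0, 2.942]
contact_force: [-9.8, -1.3, 22.6]
gripper_width: 0.351
```

Call:
{"name": "carry_out", "arguments": {"motion": [[[0, 0, 0], [0.0, 0, 0.007], 165], [[0, 0, 0], [0.0, 0, 0.007], 165]]}}

```text
time: 4.0
ee_pos: [0.4702, 0.0363, 0.0525]
tcp_rot: [3.14, -0.001, 2.942]
contact_force: [-16.6, -3.0, 39.3]
gripper_width: 0.352
```

Call:
{"name": "carry_out", "arguments": {"motion": [[[0, 0, 0], [0.0, 0, 0.007], 165], [[0, 0, 0], [0.0, 0, 0.007], 165]]}}

```text
time: 4.2
ee_pos: [0.4703, 0.0363, 0.0524]
tcp_rot: [3.14, -0.001, 2.942]
contact_force: [-23.1, -2.8, 56.6]
gripper_width: 0.353
```

Call:
{"name": "carry_out", "arguments": {"motion": [[[0, 0, 0], [0.0, 0, -0.02], 165], [[0, 0, 0], [0.0, 0, -0.042], 165], [[0, 0, 0], [0.0, 0, -0.042], 165], [[0, 0, 0], [0.0, 0, -0.042], 165]]}}

```text
time: 4.6
ee_pos: [0.4699, 0.0363, 0.0552]
tcp_rot: [-3.142, -0.0, 2.943]
contact_force: [0.2, -0.0, -0.3]
gripper_width: 0.355
```

```bash
python3 -c "
from h import *
plan(.5262,.0258,.0555,168.4)
"
```

```text
t 4.6 pos [0.4699 0.0363 0.0552] yaw 168.61 F [ 0.2 -0.  -0.3] w 0.355 j [-0.56  0.2   0.42  2.07 -0.11  0.89  1.29]
  turn [-0.     -0.0001  0.0012] shift [-0.3816  0.0056 -0.0023]
```

Call:
{"name": "carry_out", "arguments": {"motion": [[[0, 0, 0], [-0.04, 0.005, -0.002], 165], [[0, 0, 0], [-0.08, 0.005, -0.002], 165], [[0, 0, 0], [-0.12, 0.005, -0.002], 165], [[0, 0, 0], [-0.16, 0.005, -0.002], 165], [[0, 0, 0], [-0.2, 0.005, -0.002], 165], [[0, 0, 0], [-0.24, 0.005, -0.002], 165], [[0, 0, 0], [-0.28, 0.005, -0.002], 165], [[0, 0, 0], [-0.32, 0.005, -0.002], 165], [[0, 0, 0], [-0.35, 0.005, -0.002], 165], [[0, 0, 0], [-0.38, 0.005, -0.002], 165]]}}

```text
time: 5.6
ee_pos: [0.5264, 0.0256, 0.0556]
tcp_rot: [3.142, -0.0, 2.943]
contact_force: [-1.0, 0.5, 0.3]
gripper_width: 0.352
```

```bash
python3 -c "
from h import *
plan(.5262,.0258,.0555,168.4)
im=camera('scene');cv2.imwrite('pics/s4f.png',im[:,:,::-1]);cv2.imwrite('pics/s4.png',cv2.resize(im[180:260,270:390,::-1],None,fx=6,fy=6,interpolation=cv2.INTER_CUBIC))
"
```

```text
t 5.6 pos [0.5264 0.0256 0.0556] yaw 168.6 F [-1.   0.5  0.3] w 0.352 j [-0.51  0.32  0.43  1.93 -0.16  0.92  1.37]
  turn [ 0.     -0.      0.0011] shift [0.0014 0.0008 0.0009]
```

View pics/s4.png

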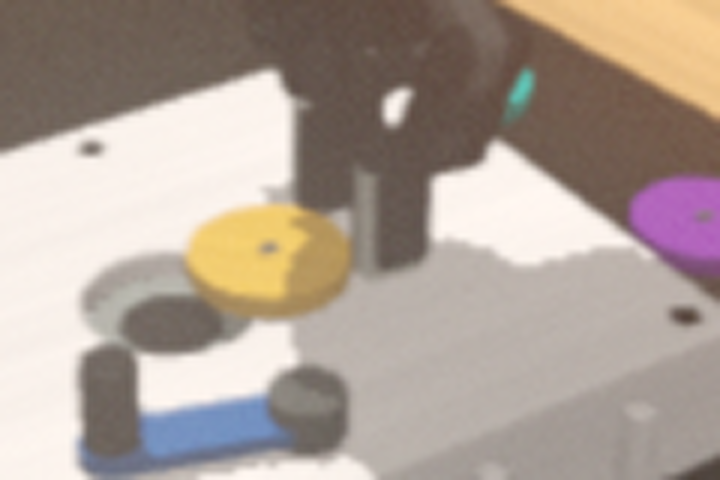

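```bash
python3 -c "
from h import *
f=lambda u,v:(270+u/6-.4,180+v/6-.4)
s=ray('scene',f(167,303),.045);d=ray('scene',f(269,247),.053);u=s-d
print(s,d,u*1e3,np.hypot(*u)*1e3,np.rad2deg(np.arctan2(u[1],u[0])))
# mouth outline predicted (shifted) for checking
e=np.array(status.observe()['ee_pos'])[:2];print('disc-tcp',(d-e)*1e3, 'seat-tcp',(s-e)*1e3)
a=np.deg2rad(-6.15)
P=np.array([proj('scene',[.58468+.0265*np.cos(t),.01376+.0265*np.sin(t),.045]) for t in np.linspace(0,6.28,50)]);P=(P-[270,180]+.4)*6
print(P.min(0),P.max(0))
"
```

```text
[0.58888851 0.01723003] [0.55640884 0.02228581] [32.47967261 -5.05577336] 32.870807372922464 -8.847635825001792
disc-tcp [29.38644176 -3.24780045] seat-tcp [61.86611438 -8.30357382]
[ 77.56929322 239.51137494] [265.57844222 348.1826117 ]
```

```bash
python3 -c "
from h import *
g=cv2.cvtColor(cv2.imread('pics/scene0.png'),cv2.COLOR_BGR2GRAY)
r=g[218:245,278:320]
for th in(190,200,210,220):
  n,l,s,c=cv2.connectedComponentsWithStats((r<th).astype(np.uint8))
  k=1+s[1:,4].argmax();print(th,s[k],c[k])
np.set_printoptions(linewidth=250)
print(g[228:234,278:320]);
print(g[216:246,298])
d=cv2.imread('pics/s4f.png');hs=cv2.cvtColor(d,cv2.COLOR_BGR2HSV);print(hs[215:226,308:322,2])
"
```

```text
190 [  5   4  30  23 444] [18.16891892 13.98648649]
200 [  5   4  30  23 460] [18.28478261 13.85434783]
210 [  4   4  32  23 487] [18.31211499 13.82340862]
220 [  4   4  32  23 512] [18.24804688 13.87109375]
[[243 243 243 245 242 216 178 161 158 163 166 174 180 182 186 185 183 180 181 180 179 180 181 182 183 182 184 184 181 180 185 176 165 164 191 224 240 243 244 243 241 241]
 [244 244 244 243 237 205 164 157 158 159 169 179 182 183 182 180 166 148 139 138 138 140 138 145 159 167 177 182 183 184 186 183 173 165 174 213 235 241 241 241 240 242]
 [244 243 242 241 232 200 163 158 170 175 179 182 182 182 164 147 131 121 118 118 116 117 117 119 125 132 144 169 182 184 184 185 182 176 175 204 231 240 242 241 241 241]
 [242 242 242 242 235 205 169 159 171 181 184 181 172 149 132 119 116 115 112 116 115 115 115 117 115 119 122 139 168 182 185 186 183 184 195 219 235 241 241 241 241 241]
 [242 242 242 241 240 215 190 183 182 182 181 180 155 127 117 114 115 113 117 114 117 116 116 116 116 116 116 123 148 173 184 184 186 188 203 225 237 240 242 242 242 242]
 [242 241 242 241 240 224 200 185 185
[... 206 characters left out ...]
8 117 114 116 114 134 206 236 244 244 245 246 246]
[[243 243 243 242 243 243 243 243 243 240 238 229 203 178]
 [242 240 241 241 240 241 241 242 241 239 221 201 191 183]
 [241 242 241 241 241 242 241 242 242 239 217 195 186 183]
 [241 241 241 240 241 241 242 241 241 241 236 230 210 187]
 [244 243 242 242 242 240 238 238 240 242 241 239 231 205]
 [246 245 246 245 243 225 204 203 229 242 243 239 219 192]
 [243 242 242 241 233 202 170 176 215 238 242 223 197 185]
 [241 240 240 240 236 222 214 224 234 238 221 196 184 183]
 [242 242 242 242 241 237 237 239 240 239 214 187 180 182]
 [242 243 243 243 244 243 243 243 242 237 212 184 182 181]
 [241 242 241 242 242 242 242 242 241 222 194 183 184 183]]
```

```bash
python3 -c "
from h import *
s=ray('scene',(298,230.2),.045);d=ray('scene',(314.4,220.8),.053);u=s-d
print(s,d,u*1e3,np.hypot(*u)*1e3,np.rad2deg(np.arctan2(u[1],u[0])))
e=np.array(status.observe()['ee_pos'])[:2];print('disc-tcp',(d-e)*1e3, 'seat-tcp',(s-e)*1e3,'along/lat',(d-e)@[.98,-.198]*1e3,(d-e)@[.198,.98]*1e3)
"
```

```text
[0.58831247 0.018051  ] [0.55651657 0.02232967] [31.79590023 -4.27867305] 32.08249233617241 -7.664070990623831
disc-tcp [29.49416725 -3.20393551] seat-tcp [61.29006748 -7.48260857] along/lat 29.538663134794824 2.6999883118878274
```

Call:
{"name": "carry_out", "arguments": {"motion": [[[0, 0, 0], [-0.025, 0.002, 0], 165], [[0, 0, 0], [-0.05, 0.004, 0], 165], [[0, 0, 0], [-0.075, 0.006, 0], 165], [[0, 0, 0], [-0.1, 0.008, 0], 165], [[0, 0, 0], [-0.125, 0.01, 0], 165], [[0, 0, 0], [-0.15, 0.012, 0], 165], [[0, 0, 0], [-0.175, 0.014, 0], 165], [[0, 0, 0], [-0.2, 0.015, 0], 165], [[0, 0, 0], [-0.225, 0.015, 0], 165], [[0, 0, 0], [-0.225, 0.015, 0], 165]]}}

```text
time: 6.65
ee_pos: [0.5595, 0.0209, 0.0554]
tcp_rot: [-3.141, -0.001, 2.942]
contact_force: [-2.0, -0.5, -1.1]
gripper_width: 0.351
```

```bash
python3 -c "
from h import *
plan(.5262,.0258,.0555,168.4)
im=camera('scene');cv2.imwrite('pics/s5f.png',im[:,:,::-1]);cv2.imwrite('pics/s5.png',cv2.resize(im[180:260,270:390,::-1],None,fx=6,fy=6,interpolation=cv2.INTER_CUBIC))
"
```

```text
t 6.65 pos [0.5595 0.0209 0.0554] yaw 168.59 F [-2.  -0.5 -1.1] w 0.351 j [-0.47  0.39  0.42  1.85 -0.19  0.95  1.41]
  turn [-0.0002 -0.0002  0.001 ] shift [ 0.2244 -0.0119 -0.0004]
```

View pics/s5.png

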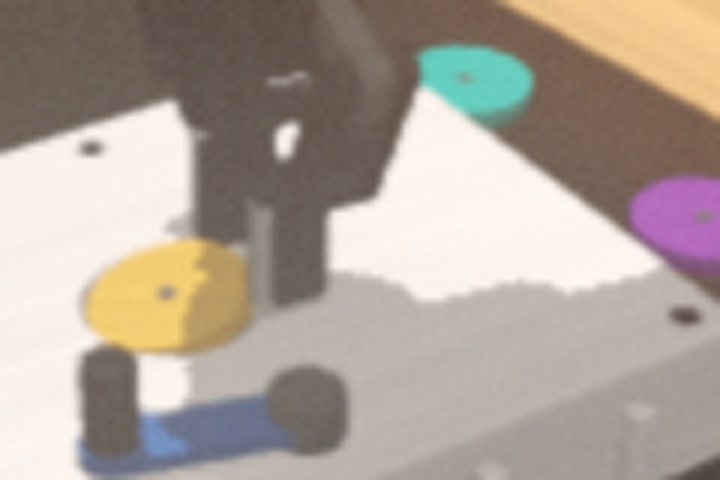

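The disc is tilted, with its near (+x+y) side down in the recess and its far (−x−y) side still up on the rim. I'll give it a small further nudge towards +x+y.

Call:
{"name": "carry_out", "arguments": {"motion": [[[0, 0, 0], [-0.006, 0.005, 0], 165], [[0, 0, 0], [-0.012, 0.009, 0], 165], [[0, 0, 0], [-0.012, 0.009, 0], 165]]}}

```text
time: 7.0
ee_pos: [0.5604, 0.0215, 0.0552]
tcp_rot: [-3.14, -0.002, 2.942]
contact_force: [-6.1, -3.6, 0.1]
gripper_width: 0.355
```

```bash
python3 -c "
from h import *
plan(.5262,.0258,.0555,168.4)
im=camera('scene');cv2.imwrite('pics/s6f.png',im[:,:,::-1]);cv2.imwrite('pics/s6.png',cv2.resize(im[180:260,270:390,::-1],None,fx=6,fy=6,interpolation=cv2.INTER_CUBIC))
"
```

```text
t 7.0 pos [0.5604 0.0215 0.0552] yaw 168.57 F [-6.1 -3.6  0.1] w 0.355 j [-0.47  0.39  0.42  1.84 -0.19  0.95  1.4 ]
  turn [-0.0004 -0.0008  0.0009] shift [ 0.2294 -0.0174 -0.0014]
```

View pics/s6.png

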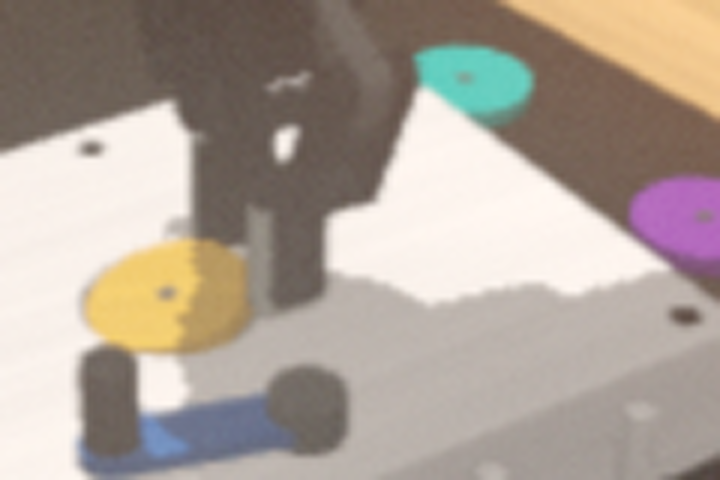

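It didn't move: 7 N with the disc wedged between the fingers and the far wall, so friction is holding the rear edge up. I'll ease off and look.

Call:
{"name": "carry_out", "arguments": {"motion": [[[0, 0, 0], [0.02, 0, 0], 165], [[0, 0, 0], [0.05, 0, 0], 165], [[0, 0, 0], [0.08, 0, 0], 165], [[0, 0, 0], [0.08, 0, 0], 165]]}}

```text
time: 7.45
ee_pos: [0.5497, 0.0253, 0.0559]
tcp_rot: [3.141, 0.0, 2.943]
contact_force: [0.1, -0.7, 0.2]
gripper_width: 0.351
```

```bash
python3 -c "
from h import *
plan(.5262,.0258,.0555,168.4)
im=camera('scene');cv2.imwrite('pics/s7f.png',im[:,:,::-1]);cv2.imwrite('pics/s7.png',cv2.resize(im[190:260,270:370,::-1],None,fx=8,fy=8,interpolation=cv2.INTER_CUBIC))
"
```

```text
t 7.45 pos [0.5497 0.0253 0.0559] yaw 168.65 F [ 0.1 -0.7  0.2] w 0.351 j [-0.49  0.37  0.42  1.87 -0.18  0.94  1.39]
  turn [0.0003 0.0002 0.0014] shift [ 0.154  -0.0276  0.0029]
```

View pics/s7.png

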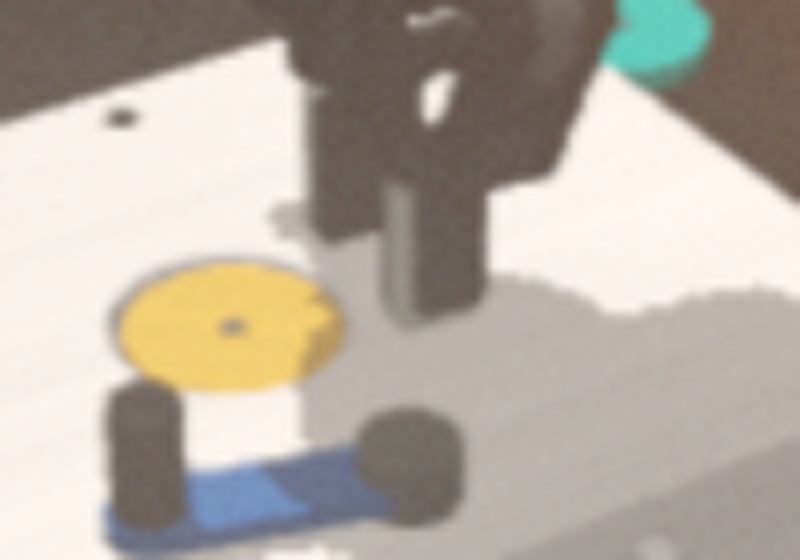

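The disc has dropped: it shows only a thin even rim gap, with its dot at about (298.6,230.5), where the seat should be. I'll lift clear and get ready for the keeper.

Call:
{"name": "carry_out", "arguments": {"motion": [[[0, 0, 0], [0.02, 0, -0.1], 165], [[0, 0, 0], [0.02, 0, -0.3], 165], [[0, 0, 0], [0.02, 0, -0.5], 219], [[0, 0, 0.04], [0.02, 0, -0.6], 219], [[0, 0, 0.08], [0.02, 0, -0.6], 219], [[0, 0, 0.12], [0.02, 0, -0.6], 219], [[0, 0, 0.16], [0.02, 0, -0.6], 219], [[0, 0, 0.2], [0.02, 0, -0.6], 219], [[0, 0, 0.24], [0.02, 0, -0.6], 219], [[0, 0, 0.28], [0.02, 0, -0.6], 219]]}}

```text
time: 8.5
ee_pos: [0.5471, 0.0252, 0.1469]
tcp_rot: [3.14, 0.0, 2.058]
contact_force: [0.3, -0.4, 0.2]
gripper_width: 0.142
```

```bash
cat >> h.py <<'E'
A=np.deg2rad(-6.15);RH=np.array([[np.cos(A),-np.sin(A)],[np.sin(A),np.cos(A)]]);CH=np.array([.5673,.0175])
def kp(th,back,z):
    K=np.array([20+52*np.cos(th),70-52*np.sin(th)])+back*np.array([np.sin(th),np.cos(th)])
    w=CH+RH@K/1000; print('th',th,'w',w.round(4)); plan(*w,z,np.rad2deg(A)+90-np.rad2deg(th))
E
python3 -c "
from h import *
kp(.31,36,.14)
im=camera('scene');cv2.imwrite('pics/s8.png',cv2.resize(im[180:270,260:380,::-1],None,fx=6,fy=6,interpolation=cv2.INTER_CUBIC))
"
```

```text
th 0.31 w [0.6568 0.0968]
t 8.5 pos [0.5471 0.0252 0.1469] yaw 117.9 F [ 0.3 -0.4  0.2] w 0.142 j [-0.62  0.25  0.57  1.81 -0.15  1.12  0.49]
  turn [ 4.000e-04 -2.000e-04  2.878e-01] shift [0.0794 0.8693 0.0473]
```

View pics/s8.png

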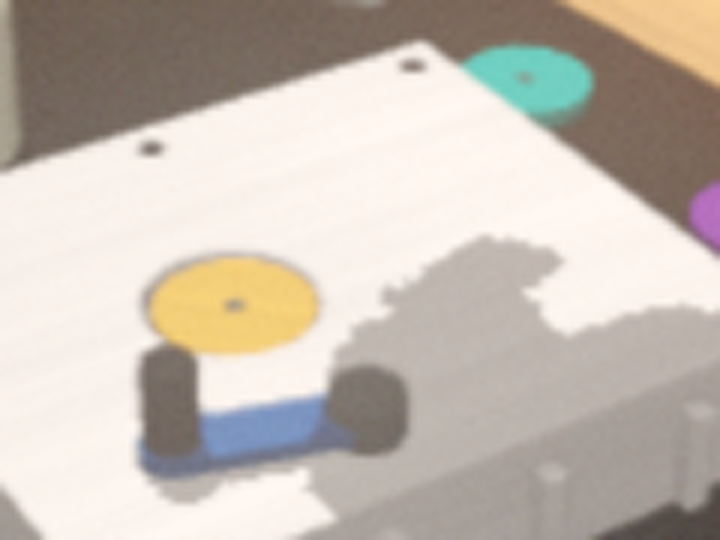

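The disc sits flat in the recess: its whole yellow face is level, with an even shadow gap, and the dot is at crop (234,305). I'm moving round to behind the knob.

Call:
{"name": "carry_out", "arguments": {"motion": [[[0, 0, 0.04], [0.01, 0.12, 0], 219], [[0, 0, 0.08], [0.02, 0.25, 0], 219], [[0, 0, 0.12], [0.03, 0.38, 0], 219], [[0, 0, 0.16], [0.05, 0.5, 0], 219], [[0, 0, 0.2], [0.06, 0.62, 0], 219], [[0, 0, 0.24], [0.07, 0.75, 0], 219], [[0, 0, 0.288], [0.08, 0.87, 0], 219], [[0, 0, 0.288], [0.08, 0.87, 0], 219], [[0, 0, 0.288], [0.08, 0.87, 0], 219]]}}

```text
time: 9.45
ee_pos: [0.6561, 0.0973, 0.1461]
tcp_rot: [3.141, 0.0, 1.163]
contact_force: [0.1, -0.5, 0.1]
gripper_width: 0.139
```

```bash
python3 -c "
from h import *
kp(.31,36,.0695)
im=camera('scene');cv2.imwrite('pics/s9.png',cv2.resize(im[150:290,230:400,::-1],None,fx=4,fy=4,interpolation=cv2.INTER_CUBIC))
im=camera('top');cv2.imwrite('pics/t9.png',cv2.resize(im[110:260,250:440,::-1],None,fx=4,fy=4,interpolation=cv2.INTER_CUBIC))
"
```

```text
th 0.31 w [0.6568 0.0968]
t 9.45 pos [0.6561 0.0973 0.1461] yaw 66.64 F [ 0.1 -0.5  0.1] w 0.139 j [-0.7   0.55  0.68  1.5  -0.36  1.22 -0.38]
  turn [0.0001 0.0001 0.003 ] shift [-0.0011  0.0056  0.5105]
```

View pics/s9.png

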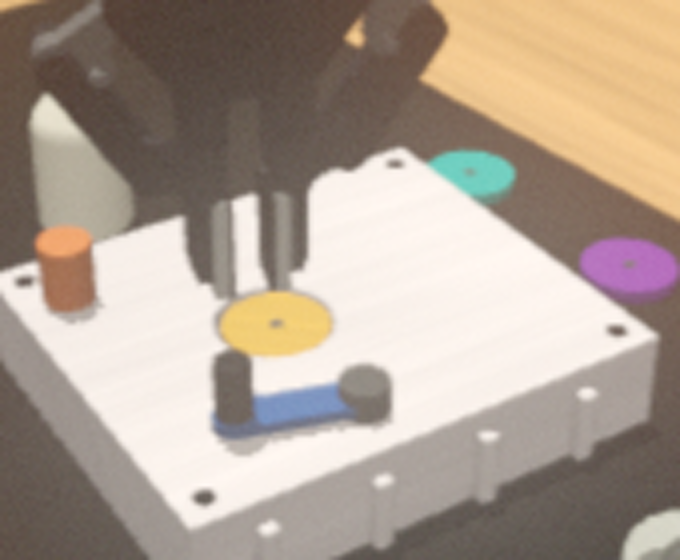

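View pics/t9.png

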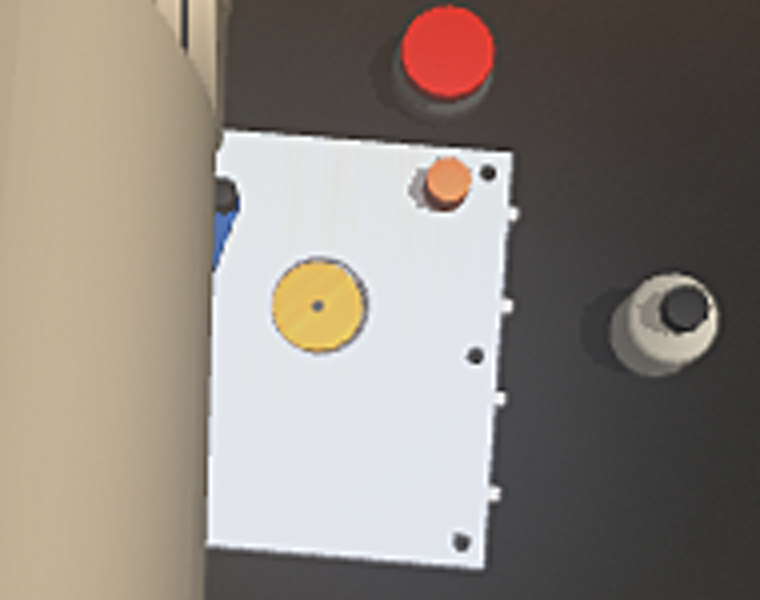

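Both views show the disc home in the recess, at top crop (318,306). The fingers are above the start point behind the knob; now I descend.

Call:
{"name": "carry_out", "arguments": {"motion": [[[0, 0, 0], [0, 0, 0.12], 219], [[0, 0, 0], [0, 0, 0.24], 219], [[0, 0, 0], [0, 0, 0.36], 219], [[0, 0, 0], [0, 0, 0.46], 219], [[0, 0, 0], [0, 0, 0.51], 219], [[0, 0, 0], [0, 0, 0.51], 219], [[0, 0, 0], [0, 0, 0.51], 219]]}}

```text
time: 10.25
ee_pos: [0.6566, 0.0973, 0.0699]
tcp_rot: [3.141, -0.001, 1.158]
contact_force: [-0.3, -1.2, -0.7]
gripper_width: 0.136
```

```bash
python3 -c "
from h import *
kp(.31,16.3,.0695)
for t in (.31,.5,.7,.9,1.1,1.3,1.5,1.57): kp(t,16.3,.0695)
im=camera('scene');cv2.imwrite('pics/s10.png',cv2.resize(im[150:290,230:400,::-1],None,fx=4,fy=4,interpolation=cv2.INTER_CUBIC))
" | grep -v pos
```

```text
th 0.31 w [0.6488 0.0788]
  turn [ 0.0002 -0.0002  0.0016] shift [-0.1338  0.0021  0.0028]
th 0.31 w [0.6488 0.0788]
  turn [ 0.0002 -0.0002  0.0016] shift [-0.1338  0.0021  0.0028]
th 0.5 w [0.6467 0.0687]
  turn [ 0.0002 -0.0002  0.0621] shift [-0.2013  0.016   0.0028]
th 0.7 w [0.6424 0.0587]
  turn [ 0.0002 -0.0002  0.1257] shift [-0.2738  0.0167  0.0027]
th 0.9 w [0.6362 0.0497]
  turn [ 0.0002 -0.0002  0.1894] shift [-0.345   0.0029  0.0027]
th 1.1 w [0.6284 0.0421]
  turn [ 1.000e-04 -2.000e-04  2.531e-01] shift [-0.4121 -0.0248  0.0026]
th 1.3 w [0.6192 0.0363]
  turn [ 1.000e-04 -3.000e-04  3.167e-01] shift [-0.4723 -0.0652  0.0026]
th 1.5 w [0.6091 0.0324]
  turn [ 1.000e-04 -3.000e-04  3.804e-01] shift [-0.5233 -0.1168  0.0025]
th 1.57 w [0.6054 0.0315]
  turn [ 1.000e-04 -3.000e-04  4.027e-01] shift [-0.5386 -0.1371  0.0025]
```

View pics/s10.png

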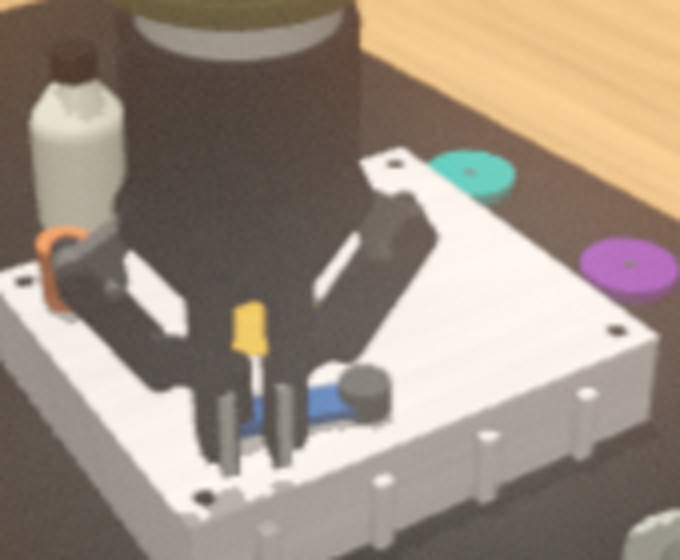

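```bash
python3 -c "
from h import *
k=ray('scene',(287.85,238.6),.079)
print('scene knob',k,'corr',k-[.0004,.0027])
kt=np.array([.63827,.06287]);print('top knob',kt,'corr',kt+[.0025,.0015])
print('model',CH+RH@np.array([20+52*np.cos(.31),70-52*np.sin(.31)])/1000)
im=cv2.imread('pics/scene0.png');g=cv2.cvtColor(im,cv2.COLOR_BGR2GRAY);np.set_printoptions(linewidth=200)
print(g[234:260,280:297])
"
```

```text
scene knob [0.64101791 0.06461651] corr [0.64061791 0.06191651]
top knob [0.63827 0.06287] corr [0.64077 0.06437]
model [0.64222103 0.06387744]
[[241 241 240 237 219 197 186 182 181 162 133 117 115 115 117 115 113]
 [240 240 241 240 236 220 199 186 183 164 136 118 116 115 115 112 115]
 [241 242 242 242 242 237 221 197 182 175 155 130 119 113 115 112 116]
 [242 244 244 242 239 217 183 162 149 145 150 145 131 120 114 115 115]
 [245 244 241 220 188 157 133 124 120 119 124 134 157 156 145 138 134]
 [243 242 228 188 136 120 116 115 115 113 115 122 164 210 226 215 206]
 [243 242 224 174 120 110 116 115 113 114 116 116 146 215 239 237 236]
 [243 240 215 160 116 113 112 112 113 114 116 112 136 216 240 243 244]
 [242 240 209 154 112 113 115 115 116 112 112 112 135 219 242 244 245]
 [242 238 208 149 113 110 109 113 112 109 109 109 137 219 243 245 244]
 [241 239 208 151 111 110 110 108 110 110 110 111 136 218 243 245 245]
 [242 238 219 170 117 105 107 109 105 110 109 107 136 219 244 246 247]
 [242 240 223 173 119 105 107 106 108 106 109 112 134 218 243 245 246]
 [244 242 226 175 115 106 106 111
[... 190 characters left out ...]
239 195 121 103 109 105 106 108 107 108 111 125 143 150 149]
 [245 246 240 198 125 106 104 105 108 107 108 111 108 127 142 147 147]
 [245 245 232 187 120 105 106 104 106 107 106 109 106 126 140 146 148]
 [246 243 216 159 113 106 103 105 107 107 108 107 107 118 140 146 147]
 [245 241 211 154 115 104 104 103 108 105 108 108 114 119 135 147 148]
 [244 242 213 161 124 114 105 104 105 108 110 113 119 123 129 139 144]
 [244 242 214 159 128 122 118 113 115 112 119 118 121 122 122 124 129]
 [244 242 219 166 124 117 118 119 119 116 119 117 117 121 120 123 124]
 [244 244 237 204 150 124 121 121 121 119 121 121 123 128 133 143 151]
 [245 245 244 237 205 166 148 136 139 138 146 148 155 168 174 177 180]]
```

Knob estimates from both views agree with the model to about 1.5 mm, so I can start the push.

Call:
{"name": "carry_out", "arguments": {"motion": [[[0, 0, 0], [-0.04, 0, 0.002], 219], [[0, 0, 0], [-0.08, 0.001, 0.002], 219], [[0, 0, 0], [-0.12, 0.002, 0.002], 219], [[0, 0, 0.015], [-0.15, 0.006, 0.002], 219], [[0, 0, 0.04], [-0.175, 0.011, 0.002], 219], [[0, 0, 0.062], [-0.201, 0.016, 0.002], 219], [[0, 0, 0.062], [-0.201, 0.016, 0.002], 219]]}}

```text
time: 11.0
ee_pos: [0.6462, 0.0683, 0.0691]
tcp_rot: [-3.142, -0.0, 0.962]
contact_force: [-1.5, 1.8, 0.3]
gripper_width: 0.146
```

```bash
python3 -c "
from h import *
for t in (.5,.6,.7,.8,.9,1.0,1.1,1.3,1.5,1.57): kp(t,16.3,.0695)
im=camera('scene');cv2.imwrite('pics/s11.png',cv2.resize(im[150:290,230:400,::-1],None,fx=4,fy=4,interpolation=cv2.INTER_CUBIC))
" | grep -v pos
```

```text
th 0.5 w [0.6467 0.0687]
  turn [-0.     -0.0001 -0.0006] shift [ 0.004   0.0013 -0.0024]
th 0.6 w [0.6448 0.0636]
  turn [-0.     -0.0001  0.0313] shift [-0.0311  0.0105 -0.0024]
th 0.7 w [0.6424 0.0587]
  turn [-0.     -0.0001  0.0631] shift [-0.067   0.0161 -0.0024]
th 0.8 w [0.6396 0.054 ]
  turn [-0.     -0.0001  0.0949] shift [-0.1032  0.0181 -0.0024]
th 0.9 w [0.6362 0.0497]
  turn [-0.000e+00 -1.000e-04  1.268e-01] shift [-0.1395  0.0165 -0.0024]
th 1.0 w [0.6325 0.0457]
  turn [-0.000e+00 -1.000e-04  1.586e-01] shift [-0.1755  0.0113 -0.0024]
th 1.1 w [0.6284 0.0421]
  turn [-1.000e-04 -1.000e-04  1.904e-01] shift [-0.2107  0.0025 -0.0025]
th 1.3 w [0.6192 0.0363]
  turn [-1.000e-04 -1.000e-04  2.541e-01] shift [-0.2777 -0.0254 -0.0025]
th 1.5 w [0.6091 0.0324]
  turn [-1.000e-04 -1.000e-04  3.178e-01] shift [-0.3378 -0.066  -0.0025]
th 1.57 w [0.6054 0.0315]
  turn [-1.0e-04 -1.0e-04  3.4e-01] shift [-0.3567 -0.083  -0.0025]
```

View pics/s11.png

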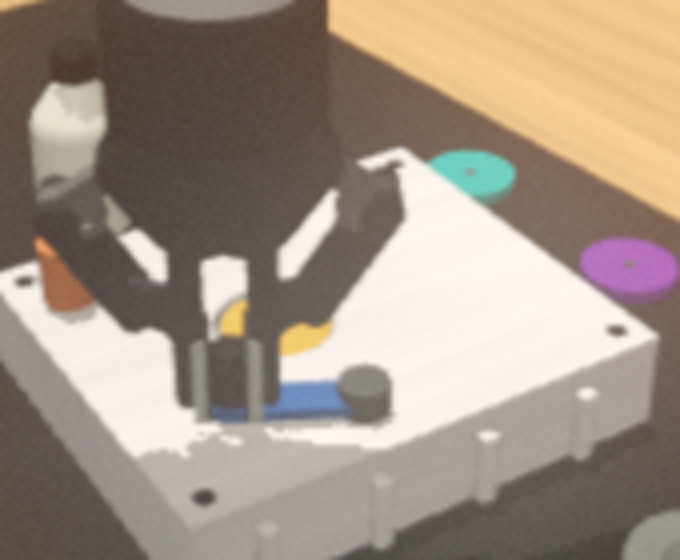

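The knob is nested between the fingertips at crop (230,370) and is turning, with only about 2 N on the tool. I'll keep following the arc.

Call:
{"name": "carry_out", "arguments": {"motion": [[[0, 0, 0.016], [-0.016, 0.006, -0.002], 219], [[0, 0, 0.032], [-0.031, 0.01, -0.002], 219], [[0, 0, 0.063], [-0.067, 0.016, -0.002], 219], [[0, 0, 0.095], [-0.103, 0.018, -0.002], 219], [[0, 0, 0.127], [-0.14, 0.016, -0.002], 219], [[0, 0, 0.159], [-0.176, 0.011, -0.002], 219], [[0, 0, 0.19], [-0.211, 0.002, -0.002], 219], [[0, 0, 0.19], [-0.211, 0.002, -0.002], 219]]}}

```text
time: 11.85
ee_pos: [0.6284, 0.0417, 0.0693]
tcp_rot: [3.141, 0.0, 0.366]
contact_force: [0.6, -1.1, 0.0]
gripper_width: 0.139
```

```bash
python3 -c "
from h import *
for t in (1.1,1.2,1.3,1.4,1.5,1.57): kp(t,16.3,.0695)
im=camera('scene');cv2.imwrite('pics/s12.png',cv2.resize(im[150:290,230:400,::-1],None,fx=4,fy=4,interpolation=cv2.INTER_CUBIC))
" | grep -v pos
```

```text
th 1.1 w [0.6284 0.0421]
  turn [0.0003 0.     0.0008] shift [ 0.0012 -0.0027 -0.0013]
th 1.2 w [0.624 0.039]
  turn [ 0.0003 -0.      0.0326] shift [-0.034   0.0064 -0.0013]
th 1.3 w [0.6192 0.0363]
  turn [ 0.0003 -0.      0.0645] shift [-0.0699  0.0118 -0.0013]
th 1.4 w [0.6142 0.0341]
  turn [ 0.0003 -0.      0.0963] shift [-0.1062  0.0137 -0.0013]
th 1.5 w [0.6091 0.0324]
  turn [ 0.0003 -0.      0.1281] shift [-0.1425  0.0119 -0.0013]
th 1.57 w [0.6054 0.0315]
  turn [ 3.000e-04 -1.000e-04  1.504e-01] shift [-0.1677  0.0085 -0.0013]
```

View pics/s12.png

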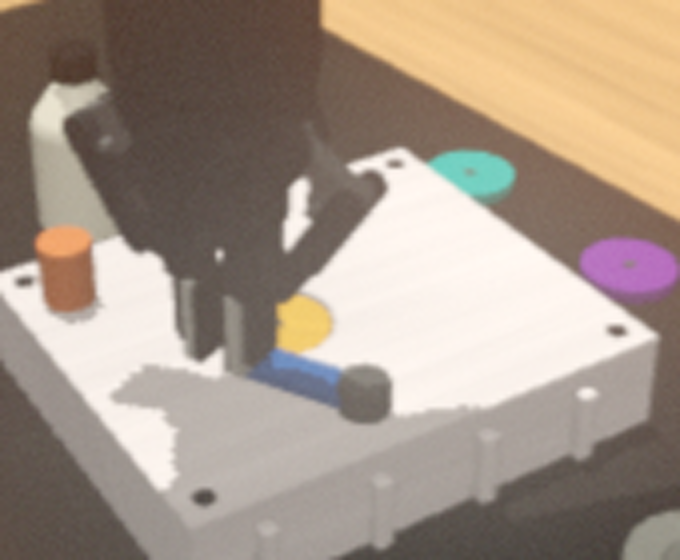

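The tongue now swings towards the recess (root at crop (365,390), end near (255,365)), and the bushing and bottle are undisturbed. Next I take it to near the stop.

Call:
{"name": "carry_out", "arguments": {"motion": [[[0, 0, 0.016], [-0.017, 0.003, -0.001], 219], [[0, 0, 0.032], [-0.034, 0.006, -0.001], 219], [[0, 0, 0.064], [-0.07, 0.011, -0.001], 219], [[0, 0, 0.096], [-0.106, 0.013, -0.001], 219], [[0, 0, 0.128], [-0.142, 0.012, -0.001], 219], [[0, 0, 0.128], [-0.142, 0.012, -0.001], 219]]}}

```text
time: 12.5
ee_pos: [0.609, 0.0319, 0.0694]
tcp_rot: [3.14, -0.0, -0.036]
contact_force: [0.6, -4.4, 0.7]
gripper_width: 0.142
```

Call:
{"name": "carry_out", "arguments": {"motion": [[[0, 0, 0.01], [-0.012, 0, 0], 219], [[0, 0, 0.02], [-0.024, -0.001, 0], 219], [[0, 0, 0.02], [-0.024, -0.001, 0], 219]]}}

```text
time: 12.8
ee_pos: [0.6058, 0.0315, 0.0695]
tcp_rot: [3.139, -0.001, -0.097]
contact_force: [0.5, -8.1, 0.4]
gripper_width: 0.141
```

```bash
python3 -c "
from h import *
kp(1.57,16.3,.0695)
im=camera('scene');cv2.imwrite('pics/s13.png',cv2.resize(im[150:290,230:400,::-1],None,fx=4,fy=4,interpolation=cv2.INTER_CUBIC))
"
```

```text
th 1.57 w [0.6054 0.0315]
t 12.8 pos [0.6058 0.0315 0.0695] yaw -5.55 F [ 0.5 -8.1  0.4] w 0.141 j [-0.84  0.63  0.95  1.73 -0.57  1.09 -1.37]
  turn [ 0.0009 -0.0002  0.0031] shift [-0.003  -0.0001 -0.0001]
```

View pics/s13.png

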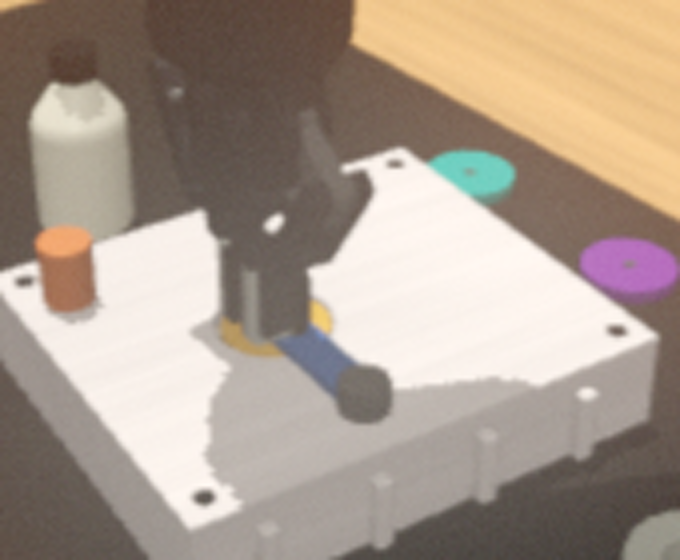

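Side force of −8 N in y means the cradle sits slightly too near the pivot. I'll relax 1 mm towards −y and creep on to the stop.

Call:
{"name": "carry_out", "arguments": {"motion": [[[0, 0, 0], [-0.005, 0.007, 0], 219], [[0, 0, 0], [-0.01, 0.007, 0], 219], [[0, 0, 0], [-0.01, 0.007, 0], 219]]}}

```text
time: 13.15
ee_pos: [0.6043, 0.0313, 0.0695]
tcp_rot: [3.14, -0.001, -0.095]
contact_force: [1.4, -5.7, 0.4]
gripper_width: 0.145
```

Call:
{"name": "carry_out", "arguments": {"motion": [[[0, 0, 0], [-0.006, 0.002, 0], 219], [[0, 0, 0], [-0.012, 0.002, 0], 219], [[0, 0, 0], [-0.012, 0.002, 0], 219]]}}

```text
time: 13.45
ee_pos: [0.6034, 0.0314, 0.0697]
tcp_rot: [3.14, -0.003, -0.095]
contact_force: [4.5, -6.7, -0.7]
gripper_width: 0.144
```

Call:
{"name": "carry_out", "arguments": {"motion": [[[0, 0, 0], [-0.006, 0.004, 0], 219], [[0, 0, 0], [-0.012, 0.004, 0], 219], [[0, 0, 0], [-0.012, 0.004, 0], 219]]}}

```text
time: 13.75
ee_pos: [0.6029, 0.0313, 0.0702]
tcp_rot: [3.14, -0.006, -0.094]
contact_force: [10.9, -5.6, -5.3]
gripper_width: 0.143
```

Call:
{"name": "carry_out", "arguments": {"motion": [[[0, 0, 0], [-0.006, 0.002, 0], 219], [[0, 0, 0], [-0.012, 0.002, 0], 219], [[0, 0, 0], [-0.012, 0.002, 0], 219]]}}

```text
time: 14.05
ee_pos: [0.602, 0.0308, 0.0705]
tcp_rot: [3.14, -0.008, -0.095]
contact_force: [15.0, -7.1, -6.6]
gripper_width: 0.142
```

Force in x now climbs steadily (15 N), so the keeper is at its stop. I'll back off straight away from the knob, lift, and check.

Call:
{"name": "carry_out", "arguments": {"motion": [[[0, 0, 0], [0.03, 0.005, 0], 219], [[0, 0, 0], [0.08, 0.005, 0], 219], [[0, 0, 0], [0.14, 0.005, 0], 219], [[0, 0, 0], [0.16, 0.005, -0.1], 219], [[0, 0, 0], [0.16, 0.005, -0.3], 219], [[0, 0, 0], [0.16, 0.005, -0.6], 219], [[0, 0, 0], [0.16, 0.005, -0.9], 219], [[0, 0, 0], [0.16, 0.005, -0.9], 219]]}}

```text
time: 14.85
ee_pos: [0.6252, 0.0281, 0.2114]
tcp_rot: [-3.14, -0.009, -0.098]
contact_force: [0.6, -0.3, -1.2]
gripper_width: 0.143
```

```bash
python3 -c "
from h import *
plan(.5,.3,.24,-5)
plan(.45,.42,.24,66)
im=camera('scene');cv2.imwrite('pics/s14.png',cv2.resize(im[150:290,230:400,::-1],None,fx=4,fy=4,interpolation=cv2.INTER_CUBIC))
"
```

```text
t 14.85 pos [0.6252 0.0281 0.2114] yaw -5.63 F [ 0.6 -0.3 -1.2] w 0.143 j [-0.87  0.52  1.05  1.55 -0.46  1.33 -1.44]
  turn [-0.0006 -0.0027 -0.0035] shift [-1.0065 -1.7223 -0.196 ]
t 14.85 pos [0.6252 0.0281 0.2114] yaw -5.63 F [ 0.6 -0.3 -1.2] w 0.143 j [-0.87  0.52  1.05  1.55 -0.46  1.33 -1.44]
  turn [ 0.0012 -0.0028 -0.3979] shift [-1.4167 -2.4858 -0.198 ]
```

View pics/s14.png

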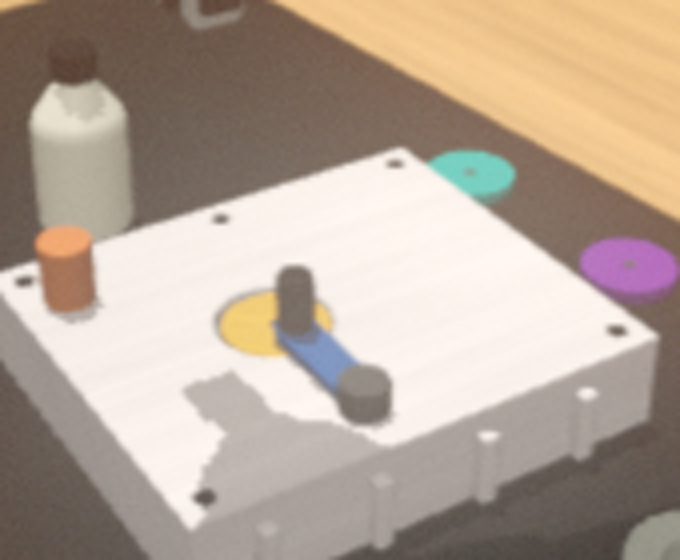

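The keeper now lies over the seated disc, with its knob top at crop (295,272). I'll move the arm out of the way for a top check.

Call:
{"name": "carry_out", "arguments": {"motion": [[[0, 0, 0], [-0.1, -0.25, -0.05], 219], [[0, 0, 0], [-0.25, -0.5, -0.1], 219], [[0, 0, 0], [-0.4, -0.75, -0.15], 219], [[0, 0, 0], [-0.5, -1, -0.2], 219], [[0, 0, 0], [-0.5, -1, -0.2], 219]]}}

```text
time: 15.4
ee_pos: [0.5606, 0.193, 0.2342]
tcp_rot: [-3.14, 0.002, -0.088]
contact_force: [-0.5, 0.2, -0.4]
gripper_width: 0.139
```

Call:
{"name": "carry_out", "arguments": {"motion": [[[0, 0, 0], [-0.1, -0.25, 0], 219], [[0, 0, 0], [-0.25, -0.5, 0], 219], [[0, 0, 0], [-0.4, -0.75, 0], 219], [[0, 0, 0], [-0.5, -1, 0], 219], [[0, 0, 0], [-0.5, -1, 0], 219], [[0, 0, 0], [-0.5, -1, 0], 219]]}}

```text
time: 16.0
ee_pos: [0.5022, 0.3426, 0.2337]
tcp_rot: [3.14, 0.0, -0.096]
contact_force: [0.0, -1.3, -0.7]
gripper_width: 0.14
```

```bash
python3 -c "
from h import *
im=camera('top');cv2.imwrite('pics/t15.png',cv2.resize(im[100:300,220:440,::-1],None,fx=3,fy=3,interpolation=cv2.INTER_CUBIC))
cv2.imwrite('pics/t15f.png',im[:,:,::-1])
b=proj('top',[.59218,.08336,.059]);print('boss',b)
for th in(1.3,1.4,1.5,1.57):
  K=np.array([.5648,.0159])+RH@np.array([20+52*np.cos(th),70-52*np.sin(th)])/1000
  print(th,'knob top',np.round(proj('top',[*K,.079]),1),'scene crop',np.round((np.array(proj('scene',[*(K+[.003,.0045]),.079]))-[230,150])*4))
m=blobs(im[140:260,270:390],(100,90,40),(125,255,255));print(m)
hs=cv2.cvtColor(im,cv2.COLOR_RGB2HSV);y,x=np.nonzero(cv2.inRange(hs[140:260,270:390],(100,90,40),(125,255,255)))
W=np.array([ray('top',(a+270,b+140),.053) for a,b in zip(x,y)]);c=W.mean(0);v=np.linalg.svd(W-c)[2][0];print('tongue axis deg vs housing',np.rad2deg(np.arctan2(v[1],v[0]))+6.15,'mid H',RH.T@(c-[.5648,.0159])*1e3)
print(status.observe()['ee_pos'])
"
```

```text
boss (np.float64(296.13010130111707), np.float64(182.25829298525042))
1.3 knob top [320.7 176. ] scene crop [267. 286.]
1.4 knob top [321.  178.5] scene crop [277. 281.]
1.5 knob top [321.1 181. ] scene crop [287. 276.]
1.57 knob top [321.  182.7] scene crop [295. 273.]
[(137, [39.15, 44.04], [30, 39, 21, 10])]
tongue axis deg vs housing -95.25836041949012 mid H [19.28580928 42.28408668]
[0.5028908  0.34117815 0.23401754]
```

View pics/t15.png

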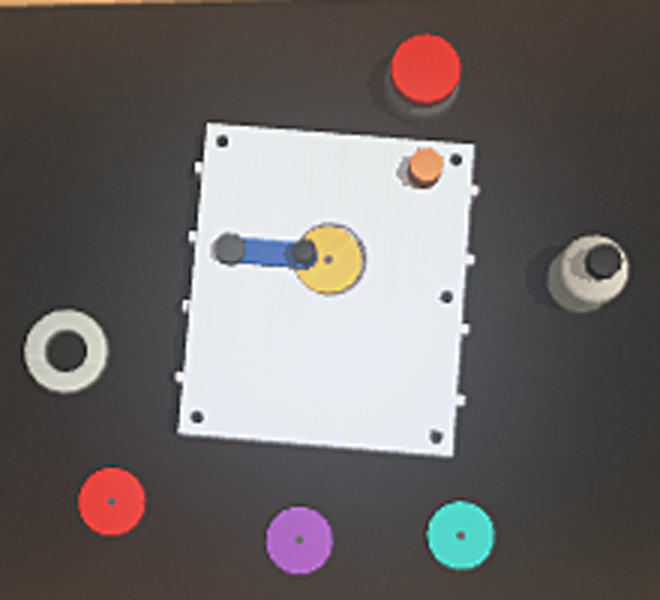

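The top view shows the knob at (321,183), where 1.57 predicts (321.0,182.7). The scene view agrees at crop (295,272) against (295,273). Last, I compare the bystanders before handing in.

```bash
python3 -c "
from h import *
from workcell import manip
a=cv2.imread('pics/top0.png');b=cv2.imread('pics/t15f.png')
for n,(x,y,w,h) in dict(bush=(352,146,20,18),jar=(345,108,34,34),oil=(400,174,34,34),bear=(224,200,36,36)).items():
  p=cv2.phaseCorrelate(a[y:y+h,x:x+w].mean(2).astype(np.float32),b[y:y+h,x:x+w].mean(2).astype(np.float32));print(n,np.round(p[0],2))
s=status.observe();print(s['time'],np.abs(s['joint_velocities']).max(),s['contact_force'])
print(manip.sign_off())
"
```

```text
bush [-0.    0.01]
jar [-0.02 -0.  ]
oil [0.03 0.  ]
bear [0.   0.02]
16.05 0.019701428100584215 [ 0.93143826 -0.16395511 -0.44231968]
the job is handed in; nothing more can be done
None
```

The brass disc is home in the recess and the keeper is at its stop over it. I handed the job in at about 16 s of the 54 s allowed.

- **Disc:** I pushed it with two slightly parted fingertips. It tilted and wedged in the recess at about 7 N, and when I eased the fingers back it dropped. Both cameras then showed it flat, with an even gap round the rim.
- **Keeper:** I pushed the knob round its arc until the push force rose to about 15 N. The knob's final position matches angle 1.57 to within a pixel in both views. A rougher check, fitting the tongue's visible blue part, gave about 5° past that. I trust the knob reading, because the knob and its shadow hide part of the tongue.
- **Other objects:** in the top view the bushing, bottle, bearing ring and jar moved less than 0.05 pixel. The arm finished well clear, with only sensor noise on the force reading.
- **Problems:** while feeling for the deck height I pressed the fingertips down to about 60 N. That is under the 120 N wrist limit, but more than I intended. The two cameras also disagreed by about 3 mm in absolute position, so I aimed using positions measured relative to each other.

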